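Load a vial carrier and offer it out to the gauge

TASK

Stand the two sample vials upright in the two pockets of the white carrier board on the slideway. Then slide the board outward along the slideway, away from you and without lifting it off, until its far end is level with the pointer of the gauge post; so far out it would tip over the edge by itself, so finish while still holding it by its near end, flat on the slideway with both vials in place. Leave the small white bottle and the petri dish where they are.

Things in the scene. Friction and masses are not known exactly. Their poses are not given: they have to be found in the camera images.
- slideway: Fixed dark steel bench on the left of the worktop, 190 mm long (its x), 120 mm wide (its y; 158 mm with its foot flanges), with a flat deck 45 mm above the worktop. A guide strip 6 mm wide and 8 mm high runs along each side of the deck; 108 mm is free between them. Origin: centre of its underside on the worktop; +x is the outward direction, roughly away from the robot (yaw differs from start to start). Nothing covers the board from above.
- slideway_edge (a point): Middle of the slideway's outer edge, at deck height (95 mm along +x of the slideway from its centre). The board overhangs beyond this.
- board: White plastic carrier board lying loose on the deck between the guide strips: 210 mm long (its x, parallel to the slideway's), 100 mm wide, 12 mm thick, about 0.3 kg. Its outer 50 mm is a block 24 mm thick with two round pockets; near its other end stands an upright tab. It overhangs the edge by 20 to 45 mm at first; loaded with both vials it tips once it overhangs by more than about 80 mm. Origin: centre of its underside; +x points outward.
- board_end (a point): Middle of the board's outer (far) end face, 105 mm along the board's +x from its origin, 12 mm above its underside.
- board_tab (a point): Centre of the board's upright tab, 87 mm along the board's -x from its origin and so 192 mm behind the far end; 30 mm above the underside. The tab is 14 mm thick along x, 40 mm wide along y and reaches from the board's upper face (12 mm above the underside) to 50 mm above the underside. Grip it from above, across its thickness or its width.
- pocket_left (a point): Centre of the floor of the pocket on the board's +y side. Pocket: round, 29 mm wide, 16 mm deep, open at the top; its centre is 80 mm along +x and 30 mm along +y from the board's origin, its floor 8 mm above the underside. Axes as the board's.
- pocket_right (a point): Centre of the floor of the other, equal pocket, at 30 mm along -y of the board; axes as the board's.
- gauge: Fixed gauge post standing on the worktop at the left (+y) side of the board's path beyond the slideway's outer edge: dark foot 40 x 45 mm, steel post 78 mm high, and a thin pointer that points sideways (its -y) at the board's path. x axis parallel to the slideway's. Origin: on the worktop, right below the tip of the pointer; post and foot centre 30 mm along +y.
- gauge_point (a point): Tip of the gauge's pointer, 56 mm above the worktop, 60 mm to the left (+y) of the slideway's centre line and about 10 mm beside the board. The plane through it across the outward direction is the mark for the board's far end; it lies 125 to 145 mm beyond the slideway's edge.
- vial_a: Sample vial of clear glass with a white cap, 23 mm in diameter, 46 mm high, 40 g, standing upright on the right of the worktop. The body, 23 mm wide, ends in a shoulder 28 mm up; above it neck and cap are 18 mm wide and upright. Grip either the body or the cap, not across the shoulder. Origin: centre of its underside.
- vial_b: The other sample vial, of the same form; either vial may go in either pocket. Origin: centre of its underside.
- diluent: Small white bottle, 35 mm in diameter, 66 mm high, behind the vials; bystander. Origin: centre of its underside.
- petri: Petri dish, 61 mm in diameter, 15 mm high, right of the slideway's near end; bystander. Origin: centre of its underside.

How it is judged:
On the way:
1. both vials stand in the pockets, let go, while the board still overhangs by less than 70 mm (((horizontal distance between vial_a and pocket_left below 0.006 m and z of vial_a in the frame of pocket_left between -0.004 and 0.005 m and angle between each of vial_a, vial_b's own z axis and vertical below 0.2 rad and horizontal distance between vial_b and pocket_right below 0.006 m and z of vial_b in the frame of pocket_right between -0.004 and 0.005 m) or (horizontal distance between vial_a and pocket_right below 0.006 m and z of vial_a in the frame of pocket_right between -0.004 and 0.005 m and angle between each of vial_a, vial_b's own z axis and vertical below 0.2 rad and horizontal distance between vial_b and pocket_left below 0.006 m and z of vial_b in the frame of pocket_left between -0.004 and 0.005 m)) and x of board_end in the frame of slideway_edge below 0.07 m and contact force between the fingers and vial_a below 0.1 N and contact force between the fingers and vial_b below 0.1 N), for 0.2 s.
At the end, for the whole second after the job is handed in: Board's far end within 6 mm of the gauge pointer; board on the slideway, level within 0.05 rad, along it within 0.08, tab within 5 mm of resting height, still, held by the fingers (over 1 N); a vial upright in each pocket (6 mm, on the floor), untouched; bottle and dish within 30 mm of their places (((horizontal distance between vial_a and pocket_left below 0.006 m and z of vial_a in the frame of pocket_left between -0.004 and 0.005 m and angle between each of vial_a, vial_b's own z axis and vertical below 0.2 rad and horizontal distance between vial_b and pocket_right below 0.006 m and z of vial_b in the frame of pocket_right between -0.004 and 0.005 m) or (horizontal distance between vial_a and pocket_right below 0.006 m and z of vial_a in the frame of pocket_right between -0.004 and 0.005 m and angle between each of vial_a, vial_b's own z axis and vertical below 0.2 rad and horizontal distance between vial_b and pocket_left below 0.006 m and z of vial_b in the frame of pocket_left between -0.004 and 0.005 m)) and x of board_end in the frame of gauge_point between -0.006 and 0.006 m and angle between board's own z axis and vertical below 0.05 rad and z of board_tab in the frame of slideway between 0.07 and 0.08 m and contact force between board and slideway above 0.3 N and contact force between the fingers and board above 1 N and contact force between the fingers and vial_a below 0.1 N and contact force between the fingers and vial_b below 0.1 N and angle between the x axis of board and the x axis of slideway, either way round below 0.07 rad and linear speed of board below 0.01 m/s and distance of each of diluent, petri from where it was at the start of the episode below 0.03 m); the arm keeps its last pose, push and grip.
It fails at once if the board tips (more than 0.15 rad) (angle between board's own z axis and vertical above 0.15 rad).
It fails at once if the board is lifted (tab more than 15 mm above its resting height) (z of board_tab in the frame of slideway above 0.09 m).
It fails at once if the small white bottle or the petri dish is knocked away (over 30 mm) (distance of any of diluent, petri from where it was at the start of the episode above 0.03 m).
It also fails if it takes over 72 s, if anything falls off the work surface, if the arm or the gripper's body presses on something with over 40 N, if the wrist force passes 120 N, or if a joint passes its speed limit or range.

ROBOT

A 7-joint arm with a two-finger parallel gripper is mounted at the origin on a cart in front of the work surface, level with it; the furniture and walls round the work are solid. World frame = base frame: x ahead of the robot, y to its left, z up, the work surface at z = 0. Lengths are in m, angles in rad, forces in N, time in s.
With the tool pointing down it reaches from about 0.4 to 0.875 m from the base axis. Payload 19.3 kg.
Tool frame: the origin (TCP) lies midway between the tips of the shut fingers; the grasp point (between the pads) lies 19 mm behind it (arm.pinch_z is the distance from the TCP to the grasp point, in m); z points along the fingers, y is the line along which they close (so a half turn about z gives the same grasp; the last joint's range is limited). The gripper opens to 85 mm and grips with 20 to 120 N. Pads are 22 mm wide; open, the fingers measure 114 mm over their backs; the gripper's body (76 mm by 85 mm) begins 54 mm behind the grasp point. The pads swing forward as they close: fully open they stand 13 mm farther back than shut.
Start: joints at [1.145, 0.521, -0.036, 1.599, 0.021, 1.021, -0.113], TCP at [0.218, -0.586, 0.231] pointing down, gripper open.
Joint ranges: [-2.91, 2.91], [-0.3, 2.13], [-1.5, 1.42], [0.17, 2.43], [-1.26, 4.41], [0.16, 1.93], [-2.52, 2.52]. Speed limits (rad/s): [1.89, 1.89, 2.39, 2.39, 3.01, 3.01, 3.01].

INTERFACE

Orientations are given as a 3x3 rotation matrix whose columns are the frame's x, y, z axes.
In Python, from plant import arm gives the robot as it stands. The module is installed in compiled form; this text tells all that it offers.
- The arm moves only by the tool step_arm, never from a script. Its argument "plan" is one flat list of numbers, 5 for each row, row after row: the shift along the tool's x, y, z in units of 50 mm (1.0 is 50 mm), then the turn about the tool's z in units of 6 degrees (1.0 is 6 degrees), then the closure, from -1 (fully open) to 1 (shut). In form: [x, y, z, twist, fingers, x, y, z, twist, fingers, ...]. A call has 1 to 12 rows; each row is the pose to reach, as a shift and turn from the pose commanded when the call began, along the tool's axes at that moment; what a row does not reach only later rows make up. A row lasts 1/10 s, in which the tool goes at most 50 mm and 8.59 degrees, less where a joint would pass 70% of its speed; a pose out of reach is approached as far as the arm can. A call with a gripper value outside its range is refused whole. The fingers move at their own pace and stop on an object; "grip_force" is the grip in N (left out, the last holds). Time passes only in rows, so rows that repeat a pose let the fingers close. It gives the time, the measured TCP pose, the force, the opening and the grip force at its end, in the units of the state.
- arm.sense(): the state, without advancing time (a new reading comes with each control period).
- arm.capture(name): name is "side" or "top" or "wrist"; returns a dict with "frame" (420x560x3 uint8, red, green, blue), "depth" (420x560 float32, m along the optical axis (not along the pixel's ray), 0 where there is no reading), "fx", "fy", "cx", "cy" (pixels), "world_from_camera" (4x4, takes a point from camera to world coordinates). Camera axes: x right, y down, z forward; pixel columns grow to the right and rows downward; lengths in m; the calibration is good to about 2 mm. A picture is of the moment at which its call begins.
- arm.finish_job(): hands the job in; it is judged then, once.
Trained networks look in a picture, given as the dict that the camera call returned (one of the last four; its "shot" number tells which), for a name from the list of things; names that differ only in an ending like _2 or _b are one class to them, and where a whole thing is asked for, a point or a joint stands for the part that bears it (a point fixed in the world has none). Each returns a list of dicts, best first, with "score" (0 to 1); they miss things now and then, are a little off and sometimes report something else, mostly with a low value. They report only what shows in the picture. A call takes as long as a camera call.
- arm.masks_of(picture, label): "region" (420x560 bool, what is visible of it) and "position" ([row, column] in pixels, amid what is visible of it).
The state is a dict: "time": time; "q": joint angles; "qd": joint speeds; "joint_efforts": joint torques, N m; "ee_pos": TCP position; "orientation": TCP orientation; "ft_force": force on the tool from outside, world axes, zero at the start; "wrist_torque": the same for the moment, N m; "gripper_width": opening from 0.0 (shut) to 1.0 (fully open); "finger_force": force on a finger pad.
Only numpy, scipy, OpenCV 4.12 (cv2) and the standard library are available. Lean on these libraries where they do the work, as an engineer would, in place of code of your own. Each camera call takes 0.05 s, during which the arm holds its last target. There are 200 camera calls.

## Working session

There is one attempt and no reset: what is moved stays moved. The work goes in short steps, Python scripts to look and compute and a tool call to move; the robot and the scene stay as the last step left them, time stands still between calls to the robot, and variables do not carry over. Pictures are saved under pics/ and viewed, at most 10 in all, crops included, and the job is handed in when it is done.

Besides the shell and the picture viewer there is one more tool, called after ">>>" by a JSON object that holds its "api" and its "payload". step_arm: Moves the arm, as the interface text tells. Its arguments: {"type":"object","properties":{"plan":{"type":"array"},"grip_force":{"type":"number"}},"required":["plan"]}

```bash
mkdir -p pics
cat > h.py <<'E'
import numpy as np, cv2
from plant import arm
def pts(p,m=None):
    d=p["depth"]; r,c=np.nonzero((d>0) if m is None else (m&(d>0))); z=d[r,c]
    X=np.c_[(c-p["cx"])*z/p["fx"],(r-p["cy"])*z/p["fy"],z,np.ones(len(z))]
    return (X@p["world_from_camera"].T)[:,:3]
def save(p,n): cv2.imwrite("pics/"+n,p["frame"][:,:,::-1])
E
python3 - <<'E'
from h import *
np.set_printoptions(precision=4,suppress=True)
s=arm.sense(); print(s["ee_pos"],s["orientation"],s["gripper_width"],arm.pinch_z)
fr=[]
for cam in ["top","side"]:
    p=arm.capture(cam); fr.append(p["frame"]); print(cam,p["world_from_camera"][:3,3])
    for l in ["vial_a","board","slideway","gauge","diluent","petri","board_tab","pocket_left"]:
        for m in arm.masks_of(p,l)[:3]:
            if m["score"]<.3: continue
            q=pts(p,m["region"])
            if len(q)<5: continue
            print(l,round(m["score"],2),m["position"],len(q),"med",np.median(q,0),"lo",np.percentile(q,3,axis=0),"hi",np.percentile(q,97,axis=0))
cv2.imwrite("pics/a.png",cv2.resize(np.vstack(fr)[:,:,::-1],(400,600)))
cv2.imwrite("pics/top.png",fr[0][:,:,::-1]);cv2.imwrite("pics/side.png",fr[1][:,:,::-1])
E
```

```text
[ 0.2176 -0.5855  0.2307] [[ 0.9374  0.3483 -0.0005]
 [ 0.3483 -0.9374  0.0011]
 [-0.0001 -0.0012 -1.    ]] 0.9952212448904786 0.0187
top [ 0.3578 -0.0587  1.2207]
vial_a 0.47 [234.3, 357.2] 51 med [ 0.4706 -0.3441  0.0358] lo [ 0.4623 -0.3539  0.0104] hi [ 0.4794 -0.3384  0.0488]
vial_a 0.4 [206.4, 369.0] 47 med [ 0.5525 -0.3723  0.0355] lo [ 0.5451 -0.3807  0.0135] hi [ 0.562  -0.3656  0.0479]
board 0.66 [224.0, 177.5] 2463 med [0.4809 0.1979 0.0565] lo [0.3838 0.1438 0.05  ] hi [0.5783 0.2525 0.0792]
slideway 0.81 [243.7, 195.8] 1042 med [0.4299 0.1538 0.0392] lo [0.3624 0.1229 0.0007] hi [0.5292 0.2836 0.0541]
diluent 0.55 [165.8, 346.4] 94 med [ 0.6682 -0.2935  0.0586] lo [ 0.6571 -0.3063  0.0327] hi [ 0.684  -0.2822  0.0676]
petri 0.63 [260.6, 243.8] 290 med [0.3753 0.005  0.0138] lo [ 0.3517 -0.0201  0.009 ] hi [0.4008 0.0315 0.0181]
board_tab 0.69 [224.2, 179.2] 2532 med [0.4813 0.1981 0.0564] lo [0.3838 0.1434 0.0467] hi [0.5804 0.2537 0.0746]
pocket_left 0.65 [222.4, 174.3] 2454 med [0.4794 0.1981 0.0565] lo [0.3819 0.1452 0.0498] hi [0.5785 0.2527 0.0795]
side [ 0.2764 -1.
[... 563 characters left out ...]
2665 0.0732]
diluent 0.81 [271.6, 338.3] 216 med [ 0.6672 -0.3088  0.0453] lo [ 0.6567 -0.3168  0.0148] hi [ 0.684  -0.2943  0.0662]
diluent 0.72 [176.5, 228.6] 1226 med [0.4822 0.1892 0.0561] lo [0.3819 0.1328 0.0466] hi [0.5814 0.2578 0.085 ]
petri 0.7 [195.3, 207.3] 647 med [0.3956 0.152  0.0335] lo [ 0.3586  0.0733 -0.0006] hi [0.4694 0.2613 0.0692]
petri 0.68 [227.0, 204.6] 175 med [ 0.3636 -0.0064  0.0127] lo [ 0.346  -0.0743 -0.0011] hi [0.4039 0.0279 0.055 ]
board_tab 0.93 [182.9, 232.7] 1144 med [0.4854 0.1882 0.0563] lo [0.3851 0.1328 0.0505] hi [0.5777 0.2441 0.0806]
pocket_left 0.98 [182.2, 231.8] 1192 med [0.4835 0.189  0.0562] lo [0.3839 0.1325 0.0493] hi [0.5803 0.2523 0.085 ]
```

View pics/top.png

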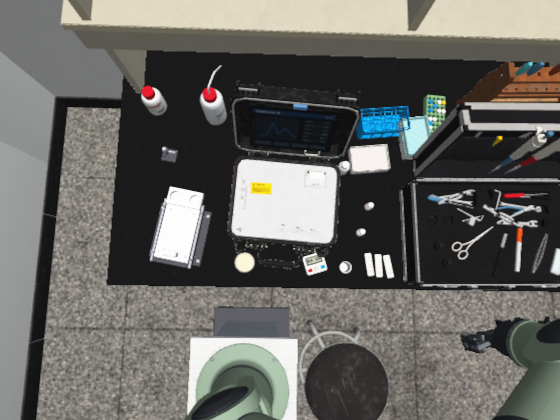

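View pics/side.png

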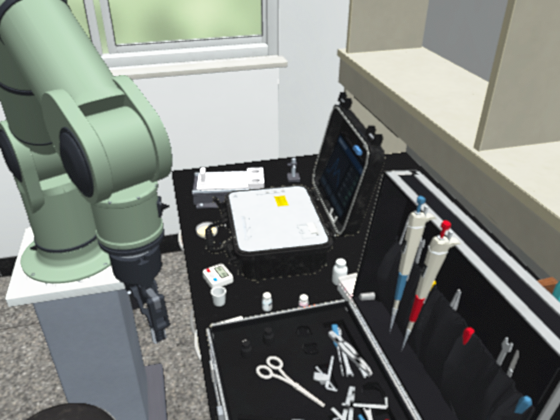

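The top view shows the vials at (361,232) and (369,206), the board at (182,225), the gauge at (169,154) and a white case in between. Next I'll fit the poses.

```bash
cat >> h.py <<'E'
def board(p):
    q=pts(p,arm.masks_of(p,"board")[0]["region"])
    top=q[(q[:,2]>.05)&(q[:,2]<.062)]; blk=q[(q[:,2]>.064)&(q[:,2]<.074)]; tab=q[q[:,2]>.086]
    return top,blk,tab
E
python3 - <<'E'
from h import *
np.set_printoptions(precision=4,suppress=True)
for cam in ["top","side"]:
    p=arm.capture(cam)
    for n,g in zip(["top","blk","tab"],board(p)):
        if len(g)>5: print(cam,n,len(g),g.mean(0),cv2.minAreaRect(g[:,:2].astype(np.float32)))
    q=pts(p)
    for nm,(x0,x1,y0,y1) in dict(case=(.4,.7,-.28,.08),rightwall=(.35,.9,-.52,-.45),path=(.4,.6,-.45,-.30),gauge=(.64,.78,.12,.30)).items():
        k=q[(q[:,0]>x0)&(q[:,0]<x1)&(q[:,1]>y0)&(q[:,1]<y1)]
        print(cam,nm,len(k),np.percentile(k[:,2],[50,90,99,100]))
    k=q[(q[:,0]>.66)&(q[:,0]<.76)&(q[:,1]>.14)&(q[:,1]<.30)&(q[:,2]>.03)]; 
    if len(k): print("gauge",k[np.argsort(k[:,1])][::max(1,len(k)//14)])
E
```

```text
top top 1876 [0.4656 0.2013 0.0557] ((0.4792212247848511, 0.19808819890022278), (0.10382044315338135, 0.2068852186203003), 79.82292938232422)
top blk 392 [0.5577 0.184  0.0678] ((0.48749709129333496, 0.19834938645362854), (0.09812299907207489, 0.19746434688568115), 79.24070739746094)
top tab 72 [0.3955 0.2147 0.093 ] ((0.3958110809326172, 0.21580910682678223), (0.040950313210487366, 0.013735748827457428), 79.49192810058594)
top case 11924 [0.1015 0.1064 0.1456 0.215 ]
top rightwall 7238 [0.0748 0.3835 0.4179 0.4219]
top path 2973 [-0.0008  0.003   0.0441  0.0524]
top gauge 2402 [-0.001   0.0038  0.063   0.0809]
gauge [[0.7029 0.2233 0.0602]
 [0.6997 0.2292 0.0601]
 [0.7036 0.2362 0.0569]
 [0.7068 0.2426 0.0562]
 [0.7044 0.2436 0.0639]
 [0.7005 0.2453 0.0561]
 [0.7102 0.2466 0.0651]
 [0.6966 0.2475 0.0585]
 [0.7029 0.2483 0.0686]
 [0.7067 0.2497 0.0761]
 [0.714  0.2505 0.0628]
 [0.7005 0.2519 0.0657]
 [0.7011 0.2528 0.074 ]
 [0.6876 0.2534 0.0566]
 [0.7028 0.2548 0.0785]
 [0.6897 0.2557 0.0599]
 [0.7045 0.259  0.0623]]
side top 873 [0.4699 0.1901 0.0556] ((0.48001420497894287, 0.19791
[... 270 characters left out ...]
33264, 0.20850053429603577), (0.04456238076090813, 0.01154143363237381), 75.10279083251953)
side case 11103 [0.1002 0.1048 0.1471 0.2179]
side rightwall 5915 [0.2023 0.3738 0.4173 0.4203]
side path 1580 [-0.0006  0.0278  0.0453  0.0479]
side gauge 612 [-0.      0.0381  0.0748  0.0817]
gauge [[0.6992 0.2154 0.0592]
 [0.7059 0.2264 0.0565]
 [0.7054 0.2371 0.0587]
 [0.6886 0.2398 0.0632]
 [0.7064 0.2415 0.0676]
 [0.7001 0.2427 0.049 ]
 [0.7142 0.2435 0.0581]
 [0.7146 0.2447 0.0537]
 [0.7044 0.2452 0.0471]
 [0.7048 0.2456 0.0315]
 [0.7046 0.2469 0.0615]
 [0.7049 0.2471 0.0499]
 [0.7013 0.2479 0.0613]
 [0.7085 0.2487 0.0676]
 [0.7058 0.2498 0.0408]
 [0.6989 0.2515 0.056 ]
 [0.7095 0.2531 0.0766]]
```

>>> {"api": "step_arm", "payload": {"plan": [6.42, -2.74, 0.6, -9.88, 0, 6.42, -2.74, 0.6, -9.88, 0, 6.42, -2.74, 0.6, -9.88, 0, 6.42, -2.74, 0.6, -9.88, 0, 6.42, -2.74, 0.6, -9.88, 0, 6.42, -2.74, 0.6, -9.88, 0, 6.42, -2.74, 0.6, -9.88, 0, 6.42, -2.74, 0.6, -9.88, 0, 6.42, -2.74, 0.6, -9.88, 0, 6.42, -2.74, 0.6, -9.88, 0, 6.42, -2.74, 0.6, -9.88, 0], "grip_force": 30}}

```text
time: 2.2
ee_pos: [0.47, -0.3468, 0.2014]
orientation: [[0.182, 0.983, -0.0], [0.983, -0.182, -0.001], [-0.001, -0.0, -1.0]]
ft_force: [0.1, -0.0, 0.8]
gripper_width: 0.5
finger_force: 0.0
```

```bash
cat >> h.py <<'E'
np.set_printoptions(precision=4,suppress=True)
def cap(p,x,y,zlo,zhi,r=.02):
    q=pts(p); k=q[(np.hypot(q[:,0]-x,q[:,1]-y)<r)&(q[:,2]>zlo)&(q[:,2]<zhi)]
    if len(k)<5: return None
    c,rad=cv2.minEnclosingCircle(k[:,:2].astype(np.float32)); return len(k),np.array(c),rad,k.mean(0),np.percentile(k[:,2],[5,95])
def rel(w):
    s=arm.sense(); R=np.array(s["orientation"]); return R.T@(np.array(w)-s["ee_pos"])/.05
E
python3 - <<'E'
from h import *
s=arm.sense(); print(s["time"],s["ee_pos"],s["orientation"],s["gripper_width"],s["q"])
p=arm.capture("wrist"); save(p,"w1.png"); print(p["world_from_camera"])
for x,y in [(.471,-.346),(.553,-.373)]: print(cap(p,x,y,.04,.055))
for m in arm.masks_of(p,"vial_a")[:4]:
    q=pts(p,m["region"]); q=q[q[:,2]>.038]
    if len(q): print(m["score"],m["position"],len(q),q.mean(0))
p=arm.capture("top")
for x,y in [(.471,-.346),(.553,-.373)]: print(cap(p,x,y,.04,.055))
E
```

```text
2.2 [ 0.47   -0.3468  0.2014] [[ 0.1818  0.9833 -0.0003]
 [ 0.9833 -0.1818 -0.0005]
 [-0.0005 -0.0002 -1.    ]] 0.49966038298894994 [ 0.7767  0.5068 -0.3418  1.7294  0.2035  0.9402  0.1713]
[[ 0.9834 -0.1744 -0.0495  0.4842]
 [-0.1813 -0.9464 -0.2675 -0.2792]
 [-0.0002  0.272  -0.9623  0.3443]
 [ 0.      0.      0.      1.    ]]
(362, array([ 0.4744, -0.3509]), 0.00882683601230383, array([ 0.4744, -0.3502,  0.0459]), array([0.0429, 0.0475]))
(377, array([ 0.556 , -0.3784]), 0.009057754650712013, array([ 0.5554, -0.3776,  0.0457]), array([0.042 , 0.0475]))
0.93 [188.9, 283.8] 373 [ 0.4743 -0.3501  0.0457]
0.87 [201.7, 380.2] 396 [ 0.5553 -0.3774  0.0454]
(27, array([ 0.4729, -0.3485]), 0.008925994858145714, array([ 0.4727, -0.3488,  0.0445]), array([0.0411, 0.048 ]))
(26, array([ 0.5539, -0.3754]), 0.008554808795452118, array([ 0.5543, -0.3759,  0.0449]), array([0.0418, 0.0488]))
```

View pics/w1.png

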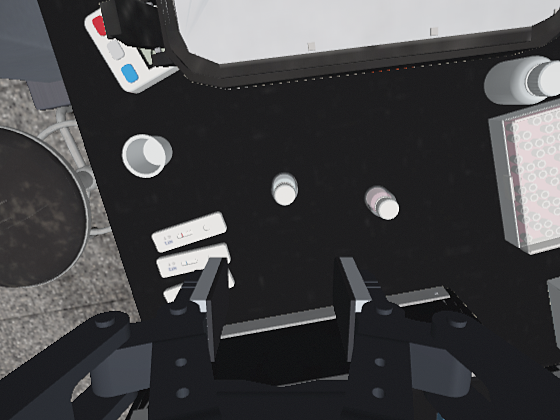

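Wrist view: the vials are at (284,190) and (383,207), clear of the fingers. Next I descend and grip the cap of the first one.

>>> {"api": "step_arm", "payload": {"plan": [-0.05, 0.09, 1, 0, 0, -0.05, 0.09, 2, 0, 0, -0.05, 0.09, 2.9, 0, 0, -0.05, 0.09, 3.3, 0, 0, -0.05, 0.09, 3.44, 0, 0, -0.05, 0.09, 3.44, 0, 0, -0.05, 0.09, 3.44, 0, 1, -0.05, 0.09, 3.44, 0, 1, -0.05, 0.09, 3.44, 0, 1, -0.05, 0.09, 3.44, 0, 1, -0.05, 0.09, 3.44, 0, 1, -0.05, 0.09, 3.44, 0, 1], "grip_force": 30}}

```text
time: 3.55
ee_pos: [0.4755, -0.3495, 0.0306]
orientation: [[0.18, 0.984, 0.002], [0.984, -0.18, -0.001], [-0.001, 0.002, -1.0]]
ft_force: [-1.6, 0.1, 10.3]
gripper_width: 0.192
finger_force: 30.1
```

>>> {"api": "step_arm", "payload": {"plan": [0, 0, -0.3, 0, 1, 0, 0, -1.2, 0, 1, 0, 0, -2.2, 0, 1, 0, 0, -3.2, 0, 1, 0, 0, -3.6, 0, 1, 0, 0, -3.6, 0, 1]}}

```text
time: 4.15
ee_pos: [0.476, -0.3497, 0.214]
orientation: [[0.18, 0.984, 0.005], [0.984, -0.18, -0.004], [-0.003, 0.006, -1.0]]
ft_force: [-0.5, -0.3, -1.1]
gripper_width: 0.194
finger_force: 29.5
```

Run:
```python
from h import *
s=arm.sense(); print(s["time"],s["ee_pos"],s["ft_force"],s["gripper_width"])
p=arm.capture("wrist"); save(p,"w2.png")
for m in arm.masks_of(p,"vial_a")[:4]:
    q=pts(p,m["region"]); 
    if len(q): print(m["score"],m["position"],len(q),np.median(q,0),q.min(0),q.max(0))
```

```text
4.15 [ 0.476  -0.3497  0.214 ] [-0.4629 -0.2599 -1.1099] 0.19419428674329142
0.95 [194.9, 370.8] 787 [ 0.5532 -0.3744  0.0338] [ 0.5443 -0.3996 -0.0014] [ 0.575  -0.3669  0.0484]
0.62 [272.9, 281.5] 3281 [ 0.4779 -0.345   0.2244] [ 0.4333 -0.4863 -0.0006] [ 0.4875 -0.3382  0.2319]
```

View pics/w2.png

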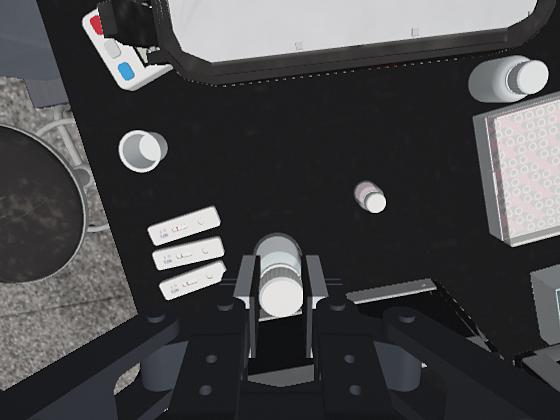

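Vial A is held upright by its cap at (281,297). Next I carry it above the board.

>>> {"api": "step_arm", "payload": {"plan": [1, 0, 0, 0, 1, 2, 0, 0, 0, 1, 3, 0, 0, 0, 1, 4, -0.05, 0, 0, 1, 5, -0.1, 0, 0, 1, 6, -0.15, 0, 0, 1, 7, -0.2, 0, 0, 1, 8, -0.2, 0, 0, 1, 9, -0.28, 0, 0, 1, 9.8, -0.28, 0, 0, 1, 10.2, -0.28, 0, 0, 1, 10.2, -0.28, 0, 0, 1]}}

```text
time: 5.45
ee_pos: [0.5517, 0.1588, 0.2081]
orientation: [[0.175, 0.985, -0.002], [0.985, -0.175, 0.001], [0.001, -0.002, -1.0]]
ft_force: [-0.7, -0.6, -0.1]
gripper_width: 0.194
finger_force: 29.5
```

Run:
```python
from h import *
s=arm.sense(); print(s["time"],s["ee_pos"],s["q"])
p=arm.capture("wrist"); save(p,"w3.png")
e=np.array(s["ee_pos"])
print("cap",cap(p,e[0],e[1],e[2]+.012,e[2]+.021,.013))
q=pts(p)
for n,g in zip(["top","blk","tab"],board(p)):
    if len(g)>5: print(n,len(g),g.mean(0),cv2.minAreaRect(g[:,:2].astype(np.float32)))
k=q[(np.abs(q[:,0]-.56)<.08)&(np.abs(q[:,1]-.19)<.08)]
for a,b in [(.05,.056),(.056,.064),(.064,.072)]: print(a,((k[:,2]>a)&(k[:,2]<b)).sum())
```

```text
5.45 [0.5517 0.1588 0.2081] [-0.0559  0.4991 -0.4561  1.7434  0.2579  0.9605 -0.7889]
cap (1710, array([0.5518, 0.159 ]), 0.012927887961268425, array([0.5532, 0.158 , 0.2238]), array([0.2215, 0.2256]))
top 26415 [0.4714 0.2033 0.0571] ((0.47773346304893494, 0.199374720454216), (0.10001116245985031, 0.19969218969345093), 79.4052734375)
blk 7004 [0.5528 0.187  0.0692] ((0.4898325800895691, 0.1968504786491394), (0.10015472769737244, 0.19609801471233368), 79.54205322265625)
tab 1475 [0.4002 0.2149 0.0937] ((0.39823558926582336, 0.21464315056800842), (0.039442650973796844, 0.015172676183283329), 79.18205261230469)
0.05 3725
0.056 9339
0.064 6652
```

View pics/w3.png

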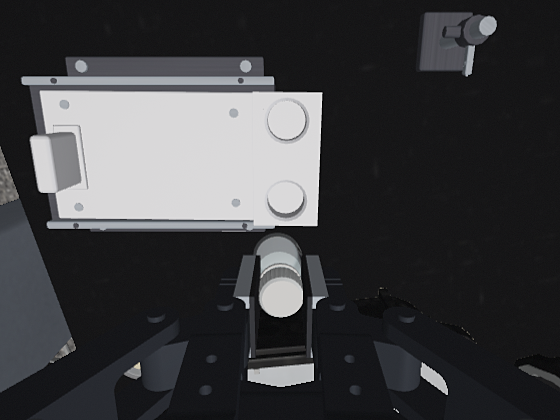

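Pockets are at (287,120) and (286,198), the tab at (57,160) and the pointer tip at (468,74). I measure them precisely on the rim plane.

```bash
cat >> h.py <<'E'
def plane(p,px,z):  # pixels (col,row) -> world on plane z
    px=np.atleast_2d(px).astype(float); T=p["world_from_camera"]
    d=np.c_[(px[:,0]-p["cx"])/p["fx"],(px[:,1]-p["cy"])/p["fy"],np.ones(len(px))]@T[:3,:3].T
    return T[:3,3]+d*((z-T[2,3])/d[:,2])[:,None]
def zmap(p):
    d=p["depth"]; r,c=np.indices(d.shape); T=p["world_from_camera"]
    z=((c-p["cx"])/p["fx"]*T[2,0]+(r-p["cy"])/p["fy"]*T[2,1]+T[2,2])*d+T[2,3]; z[d==0]=np.nan; return z
def holes(p,box,zr=.069,thr=.0655):
    c0,c1,r0,r1=box; z=zmap(p); m=np.zeros(z.shape,bool); m[r0:r1,c0:c1]=z[r0:r1,c0:c1]<thr
    n,l,st,ce=cv2.connectedComponentsWithStats(m.astype(np.uint8))
    for i in range(1,n):
        if st[i,4]>200:
            r,c=np.nonzero(l==i); w=plane(p,np.c_[c,r],zr); ci,ra=cv2.minEnclosingCircle(w[:,:2].astype(np.float32))
            print("hole",st[i],w[:,:2].mean(0),np.array(ci),ra)
E
python3 - <<'E'
from h import *
p=arm.capture("wrist"); s=arm.sense(); R=np.array(s["orientation"]); e=np.array(s["ee_pos"])
holes(p,(257,316,94,223))
q=(pts(p)-e)@R
k=q[(np.abs(q[:,1])<.007)&(np.abs(q[:,0])<.02)&(q[:,2]<-.010)&(q[:,2]>-.025)]
print("cap tool x range",np.percentile(k[:,0],[1,5,50,95,99]),np.percentile(k[:,2],[2,50,98]))
t=k[k[:,2]<-.0145]; print(len(t),t.mean(0),np.percentile(t[:,0],[1,99]))
print("corners",plane(p,[[256,92],[322,93],[317,226],[250,225]],.069)[:,:2])
print("ptr",plane(p,[[468,74],[468,50]],.056)[:,:2])
z=zmap(p); print(z[66:78,464:474].round(3))
print(np.degrees(np.arctan2(R[1,1],R[0,1])))
E
```

```text
hole [ 266   95   39   41 1244] [0.5672 0.2133] [0.5672 0.2132] 0.014374060556292534
hole [ 266  177   37   36 1039] [0.5563 0.1549] [0.5562 0.1547] 0.014309384860098362
cap tool x range [-0.0087 -0.0074  0.001   0.0073  0.0097] [-0.022  -0.0155 -0.0106]
1316 [-0.0002  0.0001 -0.016 ] [-0.0086  0.01  ]
corners [[0.5498 0.2328]
 [0.5961 0.2237]
 [0.5773 0.1253]
 [0.5256 0.1355]]
ptr [[0.7054 0.2178]
 [0.7061 0.2343]]
[[ 0.059  0.06   0.061  0.061  0.058  0.06   0.059  0.001  0.002  0.   ]
 [ 0.059  0.059  0.06   0.059  0.06   0.059  0.001 -0.    -0.001  0.   ]
 [ 0.057  0.058  0.056  0.057  0.     0.001  0.001 -0.001 -0.     0.001]
 [ 0.058  0.058  0.057  0.    -0.     0.     0.001  0.     0.     0.001]
 [ 0.002  0.     0.     0.002  0.002  0.001  0.001  0.002  0.001  0.   ]
 [ 0.     0.002 -0.001  0.001  0.     0.001  0.     0.001  0.     0.   ]
 [ 0.001  0.001  0.001  0.002  0.    -0.     0.001 -0.     0.002 -0.001]
 [ 0.001  0.003 -0.001  0.     0.001  0.001  0.001  0.001  0.001  0.   ]
 [-0.001 -0.    -0.     0.    -0.     0.001 -0.    -0.    -0.     0.   ]
 [ 0.001  0.001  0.    -0.    -0.    -0.    -0.001 -0.     0.001 -0.001]
 [ 0.     0.001  0.001  0.     0.001 -0.001  0.     0.     0.001 -0.001]
 [ 0.001  0.     0.     0.001  0.002  0.     0.001  0.001  0.001  0.001]]
-10.37036455905218
```

>>> {"api": "step_arm", "payload": {"plan": [0.6, 0.1, 0.3, 0, 1, 1.1, 0.11, 0.8, 0, 1, 1.1, 0.11, 1.0, 0, 1, 1.1, 0.11, 1.0, 0, 1, 1.1, 0.11, 1.0, 0, 1]}}

```text
time: 6.1
ee_pos: [0.5681, 0.2068, 0.1596]
orientation: [[0.181, 0.983, -0.0], [0.983, -0.181, -0.001], [-0.001, 0.0, -1.0]]
ft_force: [0.3, -0.5, 0.1]
gripper_width: 0.193
finger_force: 29.5
```

Run:
```python
from h import *
p=arm.capture("wrist"); s=arm.sense(); e=s["ee_pos"]; print(s["time"],e,rel([.5672,.2132,.082]), s["orientation"])
R=np.array(s["orientation"]);q=(pts(p)-e)@R
k=q[(np.abs(q[:,1])<.007)&(np.abs(q[:,0])<.02)&(q[:,2]<-.0145)&(q[:,2]>-.025)]
print(k.mean(0))
```

```text
6.15 [0.5683 0.2071 0.16  ] [ 0.1171 -0.0453  1.5607] [[ 0.1811  0.9835  0.0007]
 [ 0.9835 -0.1811 -0.0004]
 [-0.0002  0.0008 -1.    ]]
[-0.0011  0.0001 -0.0159]
```

>>> {"api": "step_arm", "payload": {"plan": [0.12, -0.045, 0.3, 0, 1, 0.12, -0.045, 0.8, 0, 1, 0.12, -0.045, 1.1, 0, 1, 0.12, -0.045, 1.3, 0, 1, 0.12, -0.045, 1.4, 0, 1, 0.12, -0.045, 1.48, 0, 1, 0.12, -0.045, 1.48, 0, 1, 0.12, -0.045, 1.48, 0, 1]}}

```text
time: 6.95
ee_pos: [0.567, 0.2149, 0.0858]
orientation: [[0.179, 0.984, 0.001], [0.984, -0.179, 0.0], [0.0, 0.001, -1.0]]
ft_force: [-0.1, 0.5, 0.5]
gripper_width: 0.19
finger_force: 29.5
```

>>> {"api": "step_arm", "payload": {"plan": [-0.03, 0, 0.05, 0, 1, -0.03, 0, 0.05, 0, 1, -0.03, 0, 0.05, 0, 0.2, -0.03, 0, 0.05, 0, 0.2, -0.03, 0, 0.05, 0, 0.1, -0.03, 0, -0.3, 0, 0, -0.03, 0, -1.2, 0, 0, -0.03, 0, -2.2, 0, 0, -0.03, 0, -2.5, 0, 0]}}

```text
time: 7.85
ee_pos: [0.5679, 0.2141, 0.2151]
orientation: [[0.18, 0.984, 0.005], [0.984, -0.18, 0.002], [0.003, 0.005, -1.0]]
ft_force: [-1.4, 1.2, 0.7]
gripper_width: 0.498
finger_force: 0.0
```

Run:
```python
from h import *
s=arm.sense(); print(s["time"],s["ee_pos"],s["ft_force"],s["gripper_width"])
p=arm.capture("wrist"); save(p,"w4.png")
print(cap(p,.5672,.2132,.09,.106,.02)); print(rel([.5555,-.3778,.21]))
```

```text
7.85 [0.5679 0.2141 0.2151] [-1.4219  1.2339  0.6559] 0.4981820337126096
(495, array([0.5663, 0.2124]), 0.009037117473781109, array([0.5665, 0.2132, 0.0986]), array([0.0933, 0.1004]))
[-11.6899   1.8803   0.0796]
```

View pics/w4.png

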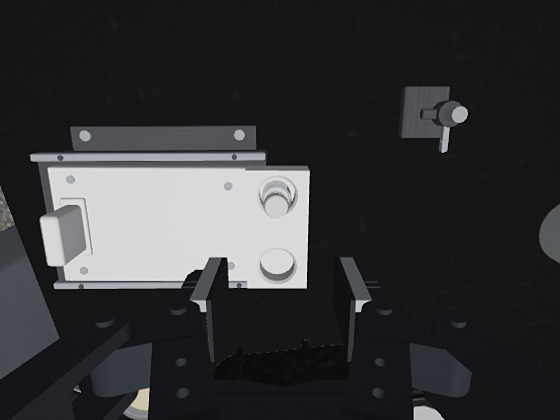

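Vial A stands in the left pocket at (277,203). On to vial B.

>>> {"api": "step_arm", "payload": {"plan": [-1, 0, 0, 0, 0, -2, 0.1, 0, 0, 0, -3, 0.2, 0, 0, 0, -4, 0.4, 0, 0, 0, -5, 0.6, 0, 0, 0, -6, 0.7, 0, 0, 0, -7, 0.9, 0, 0, 0, -8, 1.1, 0, 0, 0, -9, 1.3, 0, 0, 0, -10, 1.5, 0, 0, 0, -11, 1.7, 0, 0, 0, -11.7, 1.88, 0, 0, 0]}}

```text
time: 9.1
ee_pos: [0.5529, -0.3819, 0.2095]
orientation: [[0.181, 0.984, -0.001], [0.984, -0.181, -0.0], [-0.0, -0.001, -1.0]]
ft_force: [1.7, 1.0, -0.3]
gripper_width: 0.499
finger_force: 0.0
```

>>> {"api": "step_arm", "payload": {"plan": [0, 0, 0.8, 0, 0, 0, 0, 1, 0, 0, 0, 0, 1, 0, 0]}}

```text
time: 9.4
ee_pos: [0.5532, -0.3775, 0.1584]
orientation: [[0.178, 0.984, -0.003], [0.984, -0.178, 0.003], [0.002, -0.004, -1.0]]
ft_force: [-0.3, 0.2, 0.6]
gripper_width: 0.502
finger_force: 0.0
```

Run:
```python
from h import *
p=arm.capture("wrist")
s=arm.sense(); print(s["time"],s["ee_pos"],s["orientation"])
c=cap(p,.5555,-.3778,.04,.053); print(c); print(rel([*((c[1]+c[3][:2])/2),.03]))
```

```text
9.45 [ 0.5541 -0.3777  0.1602] [[ 0.1779  0.984  -0.001 ]
 [ 0.984  -0.1779  0.0013]
 [ 0.0011 -0.0012 -1.    ]]
(491, array([ 0.5561, -0.3786]), 0.009121976792812347, array([ 0.5562, -0.3778,  0.0458]), array([0.0427, 0.0472]))
[-0.0059  0.0446  2.6034]
```

>>> {"api": "step_arm", "payload": {"plan": [0, 0.04, 0.9, 0, 0, 0, 0.04, 1.8, 0, 0, 0, 0.04, 2.4, 0, 0, 0, 0.04, 2.58, 0, 0, 0, 0.04, 2.58, 0, 0, 0, 0.04, 2.58, 0, 1, 0, 0.04, 2.58, 0, 1, 0, 0.04, 2.58, 0, 1, 0, 0.04, 2.58, 0, 1, 0, 0.04, 2.58, 0, 1, 0, 0.04, 2.58, 0, 1]}}

```text
time: 10.55
ee_pos: [0.557, -0.3801, 0.0335]
orientation: [[0.18, 0.984, 0.003], [0.984, -0.18, -0.002], [-0.001, 0.003, -1.0]]
ft_force: [-0.8, 0.8, 10.6]
gripper_width: 0.191
finger_force: 29.3
```

>>> {"api": "step_arm", "payload": {"plan": [0, 0, -0.3, 0, 1, 0, 0, -1.2, 0, 1, 0, 0, -2.2, 0, 1, 0, 0, -3.2, 0, 1, 0, 0, -3.6, 0, 1, 0, 0, -3.6, 0, 1, 0, 0, -3.6, 0, 1]}}

```text
time: 11.25
ee_pos: [0.5558, -0.3795, 0.2123]
orientation: [[0.179, 0.984, 0.001], [0.984, -0.179, -0.001], [-0.001, 0.001, -1.0]]
ft_force: [0.1, 0.7, -0.1]
gripper_width: 0.193
finger_force: 29.4
```

```bash
cat >> h.py <<'E'
def held(p,s):
    R=np.array(s["orientation"]);q=(pts(p)-s["ee_pos"])@R
    k=q[(np.abs(q[:,1])<.007)&(np.abs(q[:,0])<.02)&(q[:,2]<-.0105)&(q[:,2]>-.025)]
    if len(k)<20: return len(k)
    t=k[k[:,2]<np.percentile(k[:,2],5)+.005]; return len(t),t.mean(0),np.percentile(t[:,0],[1,99])
E
python3 - <<'E'
from h import *
p=arm.capture("wrist"); s=arm.sense(); print(s["time"],s["ee_pos"],s["gripper_width"])
print(held(p,s)); print(rel([.5563,.1548,.165]))
E
```

```text
11.3 [ 0.5555 -0.3793  0.2112] 0.18911472294901277
(453, array([ 0.0018, -0.002 , -0.0164]), array([-0.0105,  0.0111]))
[10.5119 -1.9003  0.9258]
```

>>> {"api": "step_arm", "payload": {"plan": [1, -0.1, 0, 0, 1, 2, -0.3, 0, 0, 1, 3, -0.5, 0, 0, 1, 4, -0.7, 0, 0, 1, 5, -0.9, 0, 0, 1, 6, -1.1, 0, 0, 1, 7, -1.3, 0, 0, 1, 8, -1.5, 0, 0, 1, 9, -1.7, 0, 0, 1, 9.9, -1.85, 0, 0, 1, 10.5, -1.9, 0, 0, 1, 10.5, -1.9, 0, 0, 1]}}

```text
time: 12.5
ee_pos: [0.5554, 0.1596, 0.2104]
orientation: [[0.173, 0.985, -0.002], [0.985, -0.173, 0.002], [0.002, -0.002, -1.0]]
ft_force: [-0.1, -0.8, 0.0]
gripper_width: 0.193
finger_force: 29.4
```

>>> {"api": "step_arm", "payload": {"plan": [0, 0, 0.6, 0, 1, 0, 0, 0.9, 0, 1, 0, 0, 0.9, 0, 1, 0, 0, 0.9, 0, 1]}}

```text
time: 12.9
ee_pos: [0.5566, 0.1537, 0.1663]
orientation: [[0.18, 0.984, -0.001], [0.984, -0.18, -0.0], [-0.0, -0.001, -1.0]]
ft_force: [0.0, 0.1, 0.3]
gripper_width: 0.191
finger_force: 29.4
```

Run:
```python
from h import *
p=arm.capture("wrist"); s=arm.sense(); print(s["time"],s["ee_pos"],s["gripper_width"])
save(p,"w5.png"); print(held(p,s)); print(rel([.5563,.1548,.0855]))
print(cap(p,.5672,.2132,.09,.106,.02))
```

```text
12.95 [0.557  0.1539 0.1669] 0.1913175369561472
(128, array([ 0.0009, -0.0063, -0.0194]), array([-0.0113,  0.0109]))
[ 0.0152 -0.0167  1.6279]
(781, array([0.5663, 0.2121]), 0.00884502474218607, array([0.5663, 0.2123, 0.0992]), array([0.0979, 0.1004]))
```

View pics/w5.png

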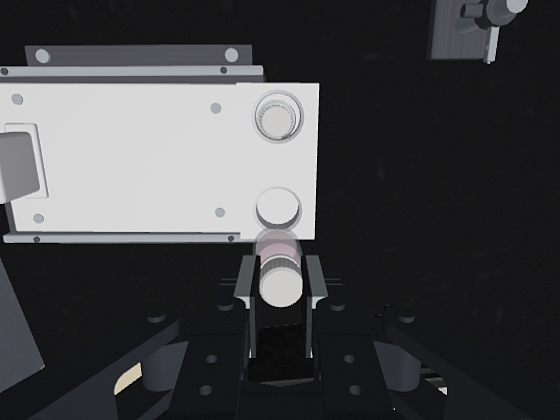

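Vial B is held slightly lower, with its cap at (281,285) and its pocket open at (278,208). I check its lateral offset.

Run:
```python
from h import *
p=arm.capture("wrist"); s=arm.sense(); e=np.array(s["ee_pos"]);R=np.array(s["orientation"])
z=zmap(p)-e[2]; print(z[268:304:3,281].round(4)); 
w=plane(p,[[281,288]],e[2]+.0125); print((w-e)@R)
m=zmap(p); q=(pts(p)-e)@R
k=q[(np.abs(q[:,1])<.007)&(np.abs(q[:,0])<.02)&(q[:,2]<-.009)&(q[:,2]>-.016)]; print(len(k),k.mean(0),np.percentile(k[:,0],[2,98]))
holes(p,(245,312,165,234))
```

```text
[0.0128 0.0128 0.0136 0.0136 0.0132 0.0132 0.0127 0.013  0.0126 0.0142
 0.0132 0.013 ]
[[ 0.0008  0.0018 -0.0125]]
1379 [ 0.0021  0.0003 -0.0126] [-0.0067  0.0094]
hole [ 255  189   44   39 1320] [0.5565 0.1556] [0.5562 0.1546] 0.014366578310728073
```

>>> {"api": "step_arm", "payload": {"plan": [-0.02, -0.02, 0.4, 0, 1, -0.02, -0.02, 0.9, 0, 1, -0.02, -0.02, 1.2, 0, 1, -0.02, -0.02, 1.35, 0, 1, -0.02, -0.02, 1.45, 0, 1, -0.02, -0.02, 1.52, 0, 1, -0.02, -0.02, 1.52, 0, 1, -0.02, -0.02, 1.52, 0, 1]}}

```text
time: 13.8
ee_pos: [0.5558, 0.1534, 0.0908]
orientation: [[0.179, 0.984, 0.001], [0.984, -0.179, 0.0], [0.0, 0.001, -1.0]]
ft_force: [0.2, 0.2, -1.2]
gripper_width: 0.189
finger_force: 29.4
```

>>> {"api": "step_arm", "payload": {"plan": [0, 0, 0.08, 0, 1, 0, 0, 0.08, 0, 1, 0, 0, 0.08, 0, 0.2, 0, 0, 0.08, 0, 0.2, 0, 0, 0.08, 0, 0.1, 0, 0, -0.3, 0, 0.1, 0, 0, -1.2, 0, 0.1, 0, 0, -2.0, 0, 0.1, 0, 0, -2.0, 0, 0.1, 0, 0, -2.0, 0, 0.1]}}

```text
time: 14.8
ee_pos: [0.5558, 0.1532, 0.191]
orientation: [[0.18, 0.984, 0.002], [0.984, -0.18, 0.0], [0.0, 0.001, -1.0]]
ft_force: [-0.3, 0.3, -0.8]
gripper_width: 0.454
finger_force: 0.0
```

Run:
```python
from h import *
p=arm.capture("wrist"); s=arm.sense(); print(s["time"],s["ee_pos"],s["gripper_width"])
save(p,"w6.png")
print(cap(p,.5672,.2132,.09,.106,.02)); print(cap(p,.5563,.1548,.09,.106,.02))
```

```text
14.85 [0.5553 0.153  0.19  ] 0.4484520272014264
(629, array([0.5662, 0.2123]), 0.00887986645102501, array([0.5662, 0.2123, 0.0992]), array([0.0979, 0.1005]))
(601, array([0.5553, 0.1547]), 0.009015288203954697, array([0.5555, 0.1557, 0.0985]), array([0.0933, 0.1003]))
```

View pics/w6.png

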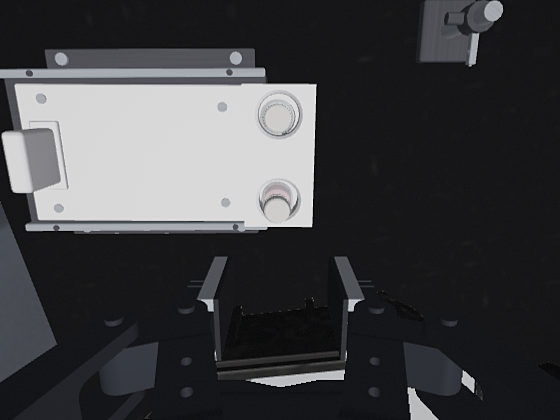

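Both vials are in at (280,116) and (277,204). Next I measure the gap from the far edge (316,84)–(312,227) to the pointer tip (473,66), and the tab.

```bash
cat >> h.py <<'E'
def gap(p,u):
    v=np.array([-u[1],u[0]]); z=zmap(p); r,c=np.nonzero((z>.062)&(z<.076))
    w=plane(p,np.c_[c,r],.069)[:,:2]; zz=z[r,c]
    o=np.array([.56,.1838])
    s=(w-o)@u; t=(w-o)@v
    k=(np.abs(t)<.045)&(s>-.02)&(s<.16)
    end=np.median([s[k&(np.abs(t-a)<.002)].max() for a in np.arange(-.04,.041,.005) if (k&(np.abs(t-a)<.002)).any()])
    q=pts(p); S=(q[:,:2]-o)@u; Tt=(q[:,:2]-o)@v
    g=(S>.1)&(S<.18)&(Tt>.054)&(Tt<.075)&(q[:,2]>.048)&(q[:,2]<.066)
    print("end",end,"ptr n",g.sum(),"s med",np.median(S[g]),np.percentile(S[g],[5,95]),"t min",Tt[g].min(),"z",np.median(q[g,2]))
    print("gap mm",1000*(np.median(S[g])-end))
E
python3 - <<'E'
from h import *
p=arm.capture("wrist"); s=arm.sense()
ang=np.radians(-10.4); u=np.array([np.cos(ang),np.sin(ang)])
gap(p,u)
_,_,tab=board(p); print(len(tab)); 
q=pts(p); t=q[(np.abs(q[:,0]-.397)<.03)&(np.abs(q[:,1]-.214)<.035)&(q[:,2]>.091)&(q[:,2]<.099)]
print(len(t),t.mean(0),cv2.minAreaRect(t[:,:2].astype(np.float32)))
rr=cv2.minAreaRect(t[:,:2].astype(np.float32)); 
print(rel([*rr[0],.12]))
p2=arm.capture("top"); gap(p2,u)
E
```

```text
end 0.02644586476091784 ptr n 192 s med 0.13254321476839837 [0.131  0.1356] t min 0.0628163098731003 z 0.05897018108009719
gap mm 106.09735000748053
1788
1481 [0.3995 0.2149 0.0947] ((0.3980436623096466, 0.21440500020980835), (0.039541687816381454, 0.01496820617467165), 78.90303802490234)
[ 0.6448 -3.3065  1.3903]
  return _methods._mean(a, axis=axis, dtype=dtype,
  ret = ret.dtype.type(ret / rcount)
Traceback (most recent call last):
  File "h.py", line 47, in gap
    print("end",end,"ptr n",g.sum(),"s med",np.median(S[g]),np.percentile(S[g],[5,95]),"t min",Tt[g].min(),"z",np.median(q[g,2]))
                                                            ~~~~~~~~~~~~~^^^^^^^^^^^^^
IndexError: index -1 is out of bounds for axis 0 with size 0
```

>>> {"api": "step_arm", "payload": {"plan": [0.2, -1, 0, 0, 0, 0.4, -2, 0, 0, 0, 0.6, -2.9, 0, 0, 0, 0.645, -3.3, 0.4, 0, 0, 0.645, -3.3, 1.0, 0, 0, 0.645, -3.3, 1.2, 0, 0, 0.645, -3.3, 1.2, 0, 0, 0.645, -3.3, 1.2, 0, 0]}}

```text
time: 15.8
ee_pos: [0.3994, 0.2147, 0.1307]
orientation: [[0.18, 0.984, -0.0], [0.984, -0.18, 0.0], [-0.0, -0.0, -1.0]]
ft_force: [0.9, -0.6, -0.1]
gripper_width: 0.504
finger_force: 0.0
```

Run:
```python
from h import *
p=arm.capture("wrist"); s=arm.sense(); print(s["time"],s["ee_pos"],s["gripper_width"],s["q"])
q=pts(p); t=q[(np.abs(q[:,0]-.397)<.03)&(np.abs(q[:,1]-.214)<.035)&(q[:,2]>.091)&(q[:,2]<.099)]
rr=cv2.minAreaRect(t[:,:2].astype(np.float32)); print(len(t),t.mean(0),rr); print(rel([.3977,.2143,.064]))
```

```text
15.85 [0.3996 0.2147 0.131 ] 0.4972207896226442 [-0.2511  0.4417 -0.4707  2.1111  0.3232  0.6565 -1.1225]
1995 [0.3979 0.216  0.0949] ((0.3975096642971039, 0.21480785310268402), (0.03974483907222748, 0.013856600970029831), 79.94713592529297)
[-0.016  -0.0363  1.3391]
```

>>> {"api": "step_arm", "payload": {"plan": [0, -0.04, 0.5, 0, 0, 0, -0.04, 1.0, 0, 0, 0, -0.04, 1.25, 0, 0, 0, -0.04, 1.34, 0, 0, 0, -0.04, 1.34, 0, 0, 0, -0.04, 1.34, 0, 1, 0, -0.04, 1.34, 0, 1, 0, -0.04, 1.34, 0, 1, 0, -0.04, 1.34, 0, 1, 0, -0.04, 1.34, 0, 1, 0, -0.04, 1.34, 0, 1], "grip_force": 50}}

```text
time: 16.95
ee_pos: [0.3974, 0.2152, 0.0642]
orientation: [[0.18, 0.984, 0.001], [0.984, -0.18, 0.001], [0.001, 0.001, -1.0]]
ft_force: [-1.9, -1.2, 10.3]
gripper_width: 0.156
finger_force: 49.3
```

Run:
```python
from h import *
p=arm.capture("wrist"); s=arm.sense(); print(s["time"],s["ee_pos"],s["gripper_width"],s["ft_force"],s["finger_force"],s["wrist_torque"])
ang=np.radians(-10.4); u=np.array([np.cos(ang),np.sin(ang)])
save(p,"w7.png")
try: gap(p,u)
except Exception as x: print(x)
c=[cap(p,x,y,.09,.106,.02) for x,y in [(.567,.2125),(.556,.155)]]; print(c)
```

```text
17.0 [0.3974 0.2152 0.0642] 0.1553733445722143 [-1.8453 -1.1529 10.4354] 49.280603528022766 [-0.1111  0.5334 -0.1723]
index -1 is out of bounds for axis 0 with size 0
[None, None]
  return _methods._mean(a, axis=axis, dtype=dtype,
  ret = ret.dtype.type(ret / rcount)
```

>>> {"api": "step_arm", "payload": {"plan": [0, 0.08, 0, 0, 1, 0, 0.23, 0, 0, 1, 0, 0.4, 0, 0, 1, 0, 0.57, 0, 0, 1, 0, 0.74, 0, 0, 1, 0, 0.91, 0, 0, 1, 0, 1.08, 0, 0, 1, 0, 1.2, 0, 0, 1, 0, 1.3, 0, 0, 1, 0, 1.35, 0, 0, 1, 0, 1.35, 0, 0, 1]}}

```text
time: 18.1
ee_pos: [0.4635, 0.2032, 0.0642]
orientation: [[0.179, 0.984, 0.0], [0.984, -0.179, 0.001], [0.001, 0.0, -1.0]]
ft_force: [-4.4, 1.0, 9.1]
gripper_width: 0.149
finger_force: 49.2
```

Run:
```python
from h import *
s=arm.sense(); print(s["time"],s["ee_pos"],s["gripper_width"],s["ft_force"],s["finger_force"],s["wrist_torque"])
for cam in ["wrist","top","side"]:
    p=arm.capture(cam); b=board(p)
    for n,g in zip("tbx",b):
        if len(g)>10: print(cam,n,len(g),g.mean(0),cv2.minAreaRect(g[:,:2].astype(np.float32)))
```

```text
18.1 [0.4635 0.2032 0.0642] 0.14889069517795553 [-4.4091  0.9862  9.0773] 49.215161204338074 [0.2017 0.91   0.0041]
wrist t 50495 [0.5273 0.2053 0.0573] ((0.5203161239624023, 0.19229844212532043), (0.10023193061351776, 0.1486920714378357), 79.65143585205078)
wrist b 307 [0.4683 0.2215 0.0693] ((0.4667661190032959, 0.21825145184993744), (0.009167792275547981, 0.017442094162106514), 81.42327117919922)
wrist x 4396 [0.4658 0.2056 0.0947] ((0.4864574670791626, 0.19815786182880402), (0.04029183089733124, 0.05889205262064934), 77.73793029785156)
top t 1032 [0.5557 0.1774 0.0559] ((0.5654420852661133, 0.18400707840919495), (0.09956586360931396, 0.17079193890094757), 79.07757568359375)
top b 358 [0.6256 0.1715 0.068 ] ((0.626812219619751, 0.1726788729429245), (0.09848669916391373, 0.05056034028530121), 80.46173095703125)
side t 767 [0.5336 0.1768 0.0558] ((0.5456057786941528, 0.18394595384597778), (0.11169042438268661, 0.20215900242328644), 78.99665069580078)
side b 109 [0.6063 0.1585 0.0679] ((0.5588022470474243, 0.1869765818119049), (0.09217159450054169, 0.1998845934867859), 68.59976196289062)
side x 11 [0.4622 0.1843 0.0926] ((0.4626254737377167, 0.18704064190387726), (0.023070959374308586, 0.003687964053824544), 78.83631896972656)
```

Run:
```python
from h import *
ang=np.radians(-10.4); u=np.array([np.cos(ang),np.sin(ang)]); v=np.array([-u[1],u[0]]); o=np.array([.56,.1838])
p=arm.capture("wrist"); s=arm.sense()
T=np.eye(4);T[:3,:3]=s["orientation"];T[:3,3]=s["ee_pos"]; C=np.linalg.inv(T)@p["world_from_camera"]
for n,e,a,box in [("w3",[.5517,.1588,.2081],(.175,.985),(455,480,46,78)),("w4",[.5679,.2141,.2151],(.18,.984),(435,456,128,156)),("w6",[.5555,.1531,.1905],(.18,.984),(463,485,36,70))]:
    im=cv2.imread(f"pics/{n}.png").mean(2); x=np.array(a)/np.hypot(*a)
    R=np.array([[x[0],x[1],0],[x[1],-x[0],0],[0,0,-1.]]); T[:3,:3]=R; T[:3,3]=e
    P=dict(p); P["world_from_camera"]=T@C
    c0,c1,r0,r1=box
    for r in range(r0+6,r1,5):
        cs=np.nonzero(im[r,c0:c1]>70)[0]+c0
        if len(cs):
            w=plane(P,[[cs.min(),r],[cs.max()+1,r]],.058)[:,:2]; print(n,r,cs.min(),cs.max(),((w-o)@u).round(4),((w-o)@v).round(4))
```

```text
w3 52 455 473 [0.1235 0.1372] [0.0789 0.079 ]
w3 57 455 473 [0.124  0.1377] [0.0755 0.0756]
w3 62 455 472 [0.1244 0.1375] [0.0721 0.0722]
w3 67 455 471 [0.1249 0.1373] [0.0687 0.0688]
w3 72 463 471 [0.1312 0.1378] [0.0653 0.0654]
w4 134 435 448 [0.1249 0.1359] [0.0767 0.0767]
w4 139 440 448 [0.1293 0.1364] [0.0729 0.0729]
w4 144 440 447 [0.1297 0.136 ] [0.069 0.069]
w4 149 439 447 [0.1294 0.1365] [0.0651 0.0651]
w6 42 463 477 [0.1258 0.136 ] [0.0775 0.0775]
w6 47 463 477 [0.1263 0.1364] [0.0743 0.0744]
w6 52 463 476 [0.1267 0.1362] [0.0712 0.0712]
w6 57 463 475 [0.1271 0.136 ] [0.068 0.068]
w6 62 466 475 [0.1296 0.1364] [0.0648 0.0649]
```

>>> {"api": "step_arm", "payload": {"plan": [0, 0.06, 0, 0, 1, 0, 0.16, 0, 0, 1, 0, 0.28, 0, 0, 1, 0, 0.4, 0, 0, 1, 0, 0.52, 0, 0, 1, 0, 0.64, 0, 0, 1, 0, 0.73, 0, 0, 1, 0, 0.79, 0, 0, 1, 0, 0.79, 0, 0, 1, 0, 0.79, 0, 0, 1, 0, 0.79, 0, 0, 1]}}

```text
time: 19.55
ee_pos: [0.5024, 0.1962, 0.0642]
orientation: [[0.179, 0.984, 0.001], [0.984, -0.179, 0.001], [0.001, 0.001, -1.0]]
ft_force: [-3.2, 0.8, 7.1]
gripper_width: 0.153
finger_force: 48.9
```

Run:
```python
from h import *
ang=np.radians(-10.4); u=np.array([np.cos(ang),np.sin(ang)]); v=np.array([-u[1],u[0]]); o=np.array([.56,.1838])
s=arm.sense(); e=np.array(s["ee_pos"]); print(s["time"],e,"end by tcp",(e[:2]-o)@u+.192,(e[:2]-o)@v,s["ft_force"],s["finger_force"],s["wrist_torque"])
f=[]
for cam in ["top","side"]:
    p=arm.capture(cam)
    b=board(p)[1]; S=(b[:,:2]-o)@u; print(cam,len(b),cv2.minAreaRect(b[:,:2].astype(np.float32)),np.percentile(S,[97,99.5]),b[:,2].mean())
    q=pts(p); S=(q[:,:2]-o)@u; t=(q[:,:2]-o)@v; g=(S>.11)&(S<.16)&(t>.056)&(t<.075)&(q[:,2]>.045)&(q[:,2]<.068); print("ptr",g.sum(),S[g])
    uc=q[(q[:,2]>.09)&(q[:,2]<.106)&((q[:,0]-.664)**2+(q[:,1]-.165)**2<.05**2)]; print("caps",len(uc),uc.mean(0) if len(uc) else "")
    c0,r0=((130,130) if cam=="top" else (180,140)); f.append(cv2.resize(p["frame"][r0:r0+130,c0:c0+130,::-1],(390,390),interpolation=cv2.INTER_CUBIC))
cv2.imwrite("pics/end.png",np.hstack(f))
p=arm.capture("wrist"); z=board(p); 
for g in z[:1]: 
    A=np.c_[g[:,:2],np.ones(len(g))]; print("tilt",np.linalg.lstsq(A,g[:,2],rcond=None)[0], g[:,2].mean(),cv2.minAreaRect(g[:,:2].astype(np.float32))[2])
```

```text
19.55 [0.5024 0.1962 0.0642] end by tcp 0.1330870213601211 0.0017813291126785047 [-3.1689  0.8117  7.1262] 48.855995535850525 [0.2372 0.739  0.0756]
top 367 ((0.6656314730644226, 0.16664481163024902), (0.10029791295528412, 0.0510835275053978), 79.7107162475586) [0.1312 0.1319] 0.06769167519576817
ptr 8 [0.1322 0.1332 0.1329 0.1329 0.1295 0.1291 0.1296 0.1311]
caps 61 [0.6647 0.1671 0.0971]Traceback (most recent call last):
  File "<stdin>", line 7, in <module>
    return _quantile_unchecked(
        a, q, axis, out, overwrite_input, method, keepdims, weights)
    return _ureduce(a,
                    func=_quantile_ureduce_func,
    ...<5 lines>...
                    overwrite_input=overwrite_input,
                    method=method)
    r = func(a, **kwargs)
    result = _quantile(arr,
                       quantiles=q,
    ...<2 lines>...
                       out=out,
                       weights=wgt)
    slices_having_nans = np.isnan(arr[-1, ...])
                                  ~~~^^^^^^^^^
IndexError: index -1 is out of bounds for axis 0 with size 0
```

Run:
```python
from h import *
print(arm.finish_job())
```

```text
the job is handed in; nothing more can be done
None
```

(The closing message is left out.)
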